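Rock the bead feeder's seesaw gate to the other chute and release the beads

ROBOT

A 6-joint arm with a two-finger parallel gripper is mounted at the origin on the work surface. World frame = base frame: x ahead of the robot, y to its left, z up, the work surface at z = 0. Lengths are in m, angles in degrees, forces in N, time in s.
With the tool pointing down it reaches from about 0.35 to 0.875 m from the base axis. Payload 4.2 kg.
Tool frame: the origin (TCP) lies between the finger pads; the fingertips stand 8 mm ahead of it and the grasp point (between the pads) lies 11 mm behind it; x points along the fingers, y is the direction in which the jaws open and shut, and the axes are right-handed (so a half turn about x gives the same grasp; the last joint's range is limited). The gripper opens to 87 mm and grips with 3 to 60 N. Pads are 19 mm wide; open, the fingers measure 117 mm over their backs; the gripper's body (75 mm by 190 mm) begins 51 mm behind the grasp point.
Start: joints at [-49.526, 22.042, 0.453, 0, -68.411, -14.817], TCP at [0.271, -0.563, 0.231] pointing down, gripper open.
Joint ranges: [-179.83, 179.83], [-69.29, 118.12], [-61.27, 80.66], [-181.25, 117.63], [-171.15, -9.14], [-177.46, 177.46]. Speed limits (degrees/s): [159.86, 159.86, 180, 180, 180, 180].

INTERFACE

Orientations are given as a 3x3 rotation matrix whose columns are the frame's x, y, z axes.
In Python, from station import r gives the robot as it stands. The module is installed in compiled form; this text tells all that it offers.
- The arm moves only by the tool move_arm, never from a script. Its argument "increments" is one flat list of numbers, 7 for each row, row after row: the turn, a rotation vector about the tool's x, y, z in degrees, then the shift along the tool's x, y, z in m, then the finger opening in m, from 0 to 0.087. A call has 1 to 12 rows; each row is the pose to reach, as a shift and turn from the pose commanded when the call began, along the tool's axes at that moment; what a row does not reach only later rows make up. A row lasts 1/12 s, in which the tool goes at most 41.7 mm and 7.16 degrees, less where a joint would pass 70% of its speed; a pose out of reach is approached as far as the arm can. A call with a gripper value outside its range is refused whole. The fingers move at their own pace and stop on an object; the grip force is fixed at half the most. Time passes only in rows, so rows that repeat a pose let the fingers close. It gives the time, the measured TCP pose, the force and the opening at its end, in the units of the state.
- r.sense(): the state, without advancing time (a new reading comes with each control period).
- r.capture(name): name is "side" or "top"; returns the picture (480x640x3 uint8, red, green, blue); there is no depth.
- r.calibration(name): a dict with "fx", "fy", "cx", "cy" (pixels), "D" ([k1, k2, p1, p2, k3] as OpenCV has them; the pictures are not rectified), "rvec" (rotation vector, rad) and "tvec" (3), from world to camera coordinates, as OpenCV has them. Camera axes: x right, y down, z forward; pixel columns grow to the right and rows downward; lengths in m; the calibration is good to about 2 mm. A picture is of the moment at which its call begins. calibration takes no time and is no camera call.
- r.finish_job(): hands the job in, once; it reports no verdict.
The state is a dict: "time_s": time; "joints": joint angles; "joint_velocities": joint speeds; "effort": joint torques, N m; "tcp_pos": TCP position; "ee_rot": TCP orientation; "wrist_force": force on the tool from outside, world axes, zero at the start; "moment": the same for the moment, N m; "gripper_width": opening from 0.0 (shut) to 1.0 (fully open).
Only numpy, scipy, OpenCV 4.12 (cv2) and the standard library are available. Lean on these libraries where they do the work, as an engineer would, in place of code of your own. Each camera call takes 0.05 s, during which the arm holds its last target.

TASK

The bead feeder's seesaw gate is tipped towards one tray. With the fingertips, press down the raised orange pad so that the gate rocks right over to the other side, and only then push the green key all the way down, so that all three turquoise beads run down the other chute and come to rest in its tray. Do not touch the beads, pick nothing up, leave the things around the feeder where they are, and finish clear of everything.

Things in the scene. Friction and masses are not known exactly. Their poses are not given: they have to be found in the camera images.
- feeder: Fixed plywood bead feeder. Origin: on the table under the middle of its gate; z up, x away from the robot up the feed ramp, y towards the red tray (yaw within 0.3 rad). Base board x -90 to 210, y +-250, 12 mm thick. Ramp 36 mm wide, x 22 (lip 93 mm up) to 188 mm (wall top 150 mm up), drops beads mid-gate. Chutes and trays at +y (left, red) and -y (right, blue), below 65 mm.
- gate (a joint): Tilt (rad) of the seesaw gate, an aluminium trough 170 mm long along feeder y, 44 mm wide, pivot along feeder x 75 mm up. Positive: left (+y) end up, beads run to the right (blue) tray; negative: the reverse. Stops at +-0.28. A brass weight (top 56 mm over the pivot) makes it fall to the side it leans to; under 1 N on a pad rocks it. Starts fallen to either side.
- left_pad (a point): Centre of the top of the orange pad at the gate's left end: 36 mm (feeder x) by 34 mm (y), 5 mm thick, on the robot's side of the trough (feeder x -49, y +68 mm when level). Top about 96 mm above the table when raised, 58 mm when down, free space below. Moves with the gate.
- right_pad (a point): The same for the orange pad at the gate's right end (feeder y = -68 mm).
- release (a joint): Downward travel (m) of the green release key, with the steel stop blade it carries across the ramp: 0 up (ramp blocked), 0.026 fully down; the blade is level with the ramp floor at 0.020. It moves straight down against about 3 N of friction and stays where it is left.
- release_pad (a point): Centre of the top of the green key's pad, 36 by 36 mm, 7 mm thick, left of the ramp at feeder x = 75 mm, y = 58 mm; about 144 mm above the table when up, 118 mm when down. The ramp's near wall is 40 mm to its right, its top about 125 mm high there.
- left_tray (a point): Middle of the floor of the left, red tray, 90 mm (feeder x) by 97 mm (y), about 21 mm above the table; inside from feeder y = 145 to 238 mm.
- right_tray (a point): Middle of the floor of the right, blue tray; the mirror image of the left.
- bead1_center (a point): Centre of a turquoise ceramic bead (ball of 20 mm diameter), first in the queue of three on the ramp behind the steel blade.
- bead2_center (a point): Centre of the second bead.
- bead3_center (a point): Centre of the third bead.
- bead1: The first bead (see its centre).
- bead2: The second bead.
- bead3: The third bead.
- jar: Amber glass jar with brass cap, 52 mm across, 60 mm high, standing on the rear right or rear left of the feeder's base; origin under its middle. Bystander.
- stamp: Upright brass stamping tool, 26 mm across, 70 mm high, on the other rear corner of the feeder's base; origin under its middle. Bystander.
- mug: Travel mug, 88 mm across, 163 mm high; origin under its middle. Bystander.
- mallet: Hammer with a dark handle, lying on the table. Bystander.
- tub: Clear round tub, 90 mm across, 55 mm high. Bystander.
- driver: Screwdriver with a red handle, lying on the table. Bystander.
- ring: Brass ring, 48 mm across, 10 mm high, lying on the feeder's base to the right of the ramp. Bystander.

How it is judged:
By the outcome, as a careful person would: the job done as asked, in the order asked, and still so for the second after the job is handed in, with the robot touching nothing.
It also fails if it takes over 40 s, if anything falls off the work surface, if the arm or the gripper's body presses on something with over 40 N, if the wrist force passes 120 N, or if a joint passes its speed limit or range.

## Working session

There is one attempt and no reset: what is moved stays moved. The work goes in short steps, Python scripts to look and compute and a tool call to move; the robot and the scene stay as the last step left them, time stands still between calls to the robot, and variables do not carry over. Pictures are saved under pics/ and viewed, and the job is handed in when it is done.

Besides the shell and the picture viewer there is one more tool, called after "Call:" by a JSON object that holds its "method" and its "body". move_arm: Moves the arm, as the interface text tells. Its arguments: {"type":"object","properties":{"increments":{"type":"array","items":{"type":"number"}}},"required":["increments"]}

```bash
mkdir -p pics; python3 - <<'E'
from station import r
import cv2
for n in("side","top"):
    cv2.imwrite(f"pics/{n}0.png",r.capture(n)[:,:,::-1]); c=r.calibration(n); print(n,{k:c[k] for k in c})
s=r.sense();print(s)
E
```

```text
side {'fx': 533.1715293266246, 'fy': 533.1715293266246, 'cx': 316.75407793540745, 'cy': 240.1453122232936, 'D': array([-0.14710054,  0.        ,  0.        ,  0.        ,  0.        ]), 'rvec': array([ 0.5762595 , -2.58813017,  1.26960519]), 'tvec': array([0.53245643, 0.23132597, 1.08699374])}
top {'fx': 460.19967487622887, 'fy': 460.19967487622887, 'cx': 319.57171674487324, 'cy': 237.51549544650365, 'D': array([-0.00667257,  0.        ,  0.        ,  0.        ,  0.        ]), 'rvec': array([ 2.1495471 , -2.17569395,  0.14435547]), 'tvec': array([0.00564374, 0.60225113, 1.21847237])}
{'time_s': 0.1, 'joints': array([-4.95265013e+01,  2.20857597e+01,  3.87789694e-01, -2.55104146e-02,
       -6.84109656e+01, -1.48164729e+01]), 'joint_velocities': array([-0.00567667,  0.00017197,  0.12712359,  0.03474363,  0.03973644,
        0.02062903]), 'effort': array([ 8.16021875e-04, -3.91689491e+01,  1.87936521e+01,  4.23180655e+00,
        1.35099489e-02, -8.70343456e-05]), 'tcp_pos': array([ 0.27040482, -0.56289811,  0.22957599]), 'ee_rot': array([[-9.19156959e-04, -4.32834191e-01,  9.01473082e-01],
       [ 1.71502170e-03,  9.01471455e-01,  4.32835159e-01],
       [-9.99998107e-01,  1.94388934e-03, -8.62737323e-05]]), 'wrist_force': array([-0.57536976, -0.23110449,  0.99062133]), 'moment': array([-0.02295026,  0.03431434, -0.0132229 ]), 'gripper_width': 0.9986562611843571}
```

View pics/side0.png

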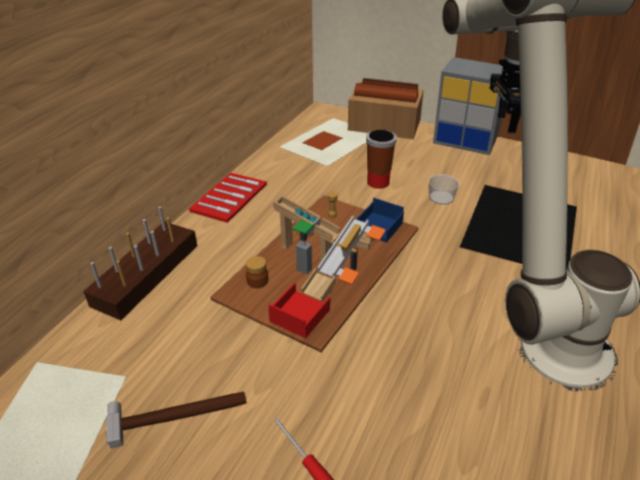

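View pics/top0.png

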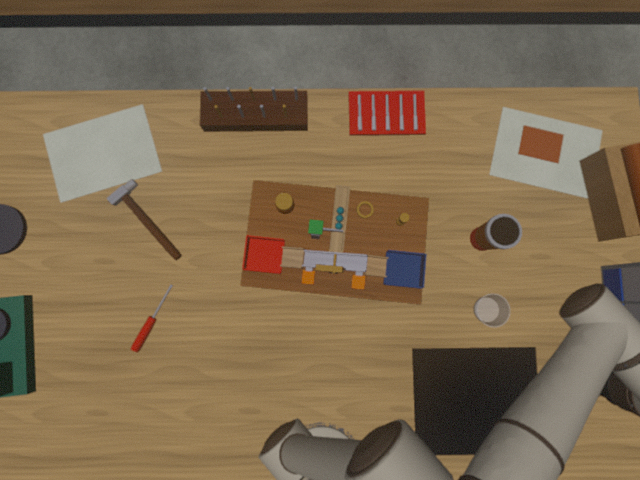

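The side view shows the orange pads near (347,275) and (376,232) and the green key near (303,228). The top view shows the pads near (308,278) and (358,283) and the green key near (316,228). I'll triangulate these next.

```bash
cat > h.py <<'E'
import cv2,numpy as np
from station import r
def cal(n):
    c=r.calibration(n);K=np.array([[c['fx'],0,c['cx']],[0,c['fy'],c['cy']],[0,0,1.]])
    return K,np.array(c['D']),cv2.Rodrigues(np.array(c['rvec']))[0],np.array(c['tvec'])
def und(n,p):
    K,D,R,t=cal(n);return cv2.undistortPoints(np.array([[p]],float),K,D)[0,0]
def tri(ps,pt):
    P=[np.c_[cal(n)[2],cal(n)[3]] for n in("side","top")]
    X=cv2.triangulatePoints(P[0],P[1],und("side",ps),und("top",pt)).ravel();return X[:3]/X[3]
def ray(n,p,z):
    K,D,R,t=cal(n);o=-R.T@t;d=R.T@np.r_[und(n,p),1];return o+d*(z-o[2])/d[2]
def proj(n,X):
    K,D,R,t=cal(n);return cv2.projectPoints(np.array([X],float),R,t,K,D)[0].ravel()
def blobs(img,lo,hi,roi,amin=12):
    x0,y0,x1,y1=roi;h=cv2.cvtColor(img,cv2.COLOR_RGB2HSV);m=cv2.inRange(h,lo,hi)
    k=np.zeros_like(m);k[y0:y1,x0:x1]=m[y0:y1,x0:x1]
    n,l,s,c=cv2.connectedComponentsWithStats(k)
    return [(c[i].round(1).tolist(),int(s[i,4]),s[i,:4].tolist()) for i in range(1,n) if s[i,4]>=amin]
ROI={'side':(210,180,420,350),'top':(235,175,435,310)}
COL={'orange':((5,170,150),(16,255,255)),'green':((50,120,60),(75,255,255)),'turq':((80,120,60),(97,255,255)),'red':((0,190,60),(3,255,255)),'blue':((105,120,40),(125,255,255))}
def crop(n,f,roi,img=None,s=4):
    img=r.capture(n) if img is None else img
    x0,y0,x1,y1=roi;cv2.imwrite(f,cv2.resize(img[y0:y1,x0:x1,::-1],None,fx=s,fy=s,interpolation=cv2.INTER_CUBIC))
    return img
E
python3 - <<'E'
from h import *
for n in ROI:
    img=cv2.imread(f'pics/{n}0.png')[:,:,::-1].copy()
    crop(n,f'pics/{n}0c.png',ROI[n],img,3.8)
    for c in COL: print(n,c,blobs(img,*COL[c],ROI[n]))
E
```

```text
side orange [([375.6, 232.5], 157, [367, 226, 18, 14]), ([348.5, 275.1], 208, [338, 267, 21, 17]), ([281.0, 294.9], 21, [271, 285, 21, 20])]
side green [([302.7, 226.7], 161, [293, 220, 20, 14])]
side turq [([305.2, 215.0], 58, [296, 210, 19, 11])]
side red [([231.6, 198.6], 798, [210, 180, 56, 42]), ([378.1, 182.9], 135, [368, 180, 21, 8]), ([297.3, 311.7], 1840, [269, 283, 61, 55])]
side blue [([383.4, 215.9], 882, [358, 199, 45, 42])]
top orange [([307.6, 276.6], 114, [302, 270, 13, 14]), ([358.0, 281.9], 125, [352, 275, 13, 14])]
top green [([315.3, 226.4], 175, [309, 220, 14, 14])]
top turq [([340.0, 210.1], 22, [338, 208, 5, 6]), ([339.1, 217.8], 21, [337, 216, 5, 5]), ([338.4, 225.3], 21, [336, 223, 6, 5])]
top red [([265.3, 255.2], 578, [247, 237, 37, 36])]
top blue [([391.2, 257.0], 42, [387, 253, 11, 11]), ([400.5, 260.7], 27, [397, 254, 9, 12]), ([414.0, 262.7], 23, [408, 260, 12, 7]), ([397.1, 277.0], 68, [387, 269, 23, 15])]
```

View pics/side0c.png

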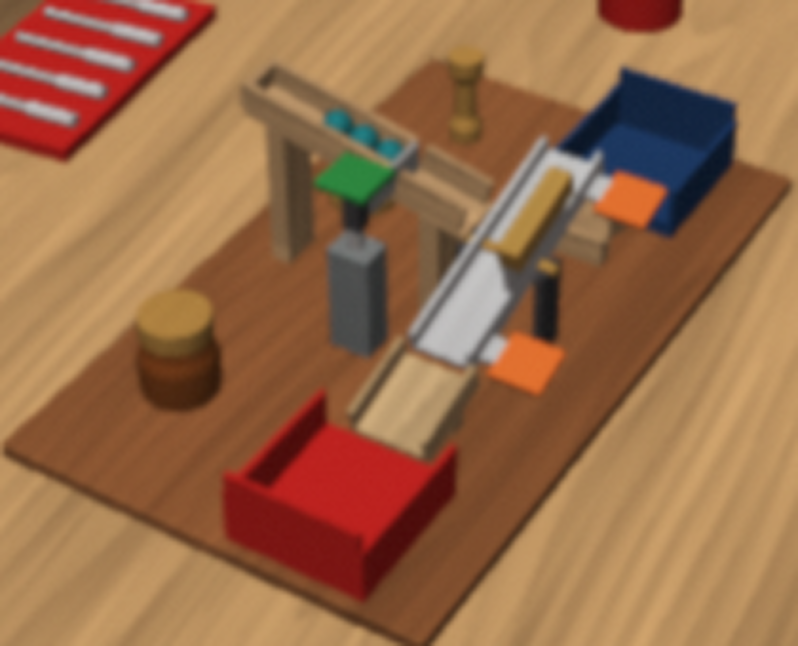

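View pics/top0c.png

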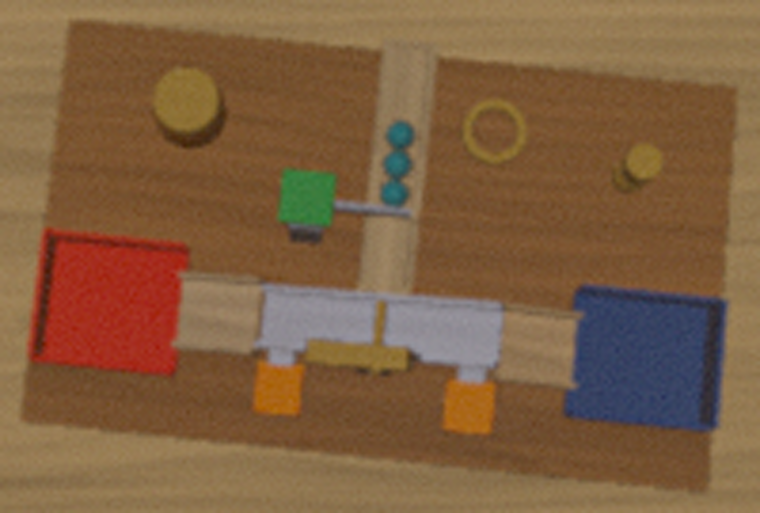

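```bash
python3 - <<'E'
from h import *
L=tri((348.5,275.1),(307.6,276.6));R=tri((375.6,232.5),(358,281.9));G=tri((302.7,226.7),(315.3,226.4))
print('L',L,'R',R,'G',G)
d=(L-R)[:2];print('dist',np.linalg.norm(d)); y=d/np.linalg.norm(d);print('yaw',np.degrees(np.arctan2(-y[0],y[1])))
x=np.array([y[1],-y[0]]);print((G[:2]-(L+R)[:2]/2)@x,(G[:2]-(L+R)[:2]/2)@y)
for n,X in(('L',L),('R',R),('G',G)): print(n,proj('side',X),proj('top',X))
# base corners (top)
b=[ray('top',(235+u/3.8,175+v/3.8),.012) for u,v in((70,20),(736,87),(709,490),(22,422))];print(np.round(b,4))
rt=ray('side',(240+0,0),.02)
E
```

```text
L [0.49512169 0.03155196 0.05523619] R [ 0.47950209 -0.09858009  0.09152734] G [0.61821075 0.00993459 0.13837087]
dist 0.13106609242570613
yaw -6.844400592407883
0.1247880799271247 0.058738682251363326
L [348.25458927 275.07760348] [307.67117699 276.79653281]
R [375.82200856 232.51519759] [357.93335997 281.7053523 ]
G [302.78300006 226.71150245] [315.27133768 226.33006428]
[[ 0.7704  0.1828  0.012 ]
 [ 0.7144 -0.3111  0.012 ]
 [ 0.4187 -0.2792  0.012 ]
 [ 0.4737  0.2159  0.012 ]]
```

The right pad is the raised one, about 92 mm up against 55 mm for the left, so beads would now run to the red tray. I'll press the right pad with closed fingers and the jaw axis along feeder x.

Call:
{"method": "move_arm", "body": {"increments": [-3,0,0,0,0.006,0.008,0,-8,0,0,0,0.019,0.023,0,-13,0,0,0,0.038,0.046,0,-18,0,0,0,0.06,0.072,0,-23,0,0,0,0.083,0.099,0,-28,0,0,0,0.106,0.126,0,-33,0,0,0,0.129,0.153,0,-38,0,0,0,0.152,0.18,0,-43,0,0,0,0.175,0.207,0,-48,0,0,0,0.198,0.234,0,-53,0,0,0,0.221,0.262,0,-57.7,0,0,0,0.24,0.284,0]}}

```text
time_s: 1.1
tcp_pos: [0.4231, -0.2219, 0.2304]
ee_rot: [[-0.0, -0.994, 0.111], [0.0, 0.111, 0.994], [-1.0, 0.0, 0.0]]
wrist_force: [-0.2, -0.8, 0.3]
gripper_width: 0.171
```

```bash
python3 - <<'E'
from h import *
s=r.sense();R=s['ee_rot'];print(s['time_s'],s['tcp_pos'],R.round(4),s['gripper_width'])
print((R.T@(np.array([.477,-.104,.190])-s['tcp_pos'])).round(4))
E
```

```text
1.1 [ 0.42307779 -0.22189688  0.23037482] [[-2.000e-04 -9.939e-01  1.106e-01]
 [ 3.000e-04  1.106e-01  9.939e-01]
 [-1.000e+00  2.000e-04  3.000e-04]] 0.17062319220527686
[ 0.0404 -0.0406  0.1231]
```

Call:
{"method": "move_arm", "body": {"increments": [0,0,0,0,-0.005,0.015,0,0,0,0,0,-0.015,0.045,0,0,0,0,0,-0.026,0.08,0,0,0,0,0,-0.037,0.112,0,0,0,0,0.01,-0.0405,0.123,0,0,0,0,0.03,-0.0405,0.123,0,0,0,0,0.055,-0.0405,0.123,0,0,0,0,0.08,-0.0405,0.123,0,0,0,0,0.08,-0.0405,0.123,0,0,0,0,0.08,-0.0405,0.123,0]}}

```text
time_s: 1.93
tcp_pos: [0.4762, -0.1069, 0.1495]
ee_rot: [[-0.004, -0.993, 0.116], [-0.001, 0.116, 0.993], [-1.0, 0.004, -0.001]]
wrist_force: [0.3, 0.4, 1.1]
gripper_width: 0.006
```

```bash
python3 - <<'E'
from h import *
s=r.sense();print(s['time_s'],s['tcp_pos'],s['gripper_width'],s['wrist_force'])
crop('side','pics/s1.png',(230,130,430,280))
crop('top','pics/t1.png',(260,190,460,340))
E
```

```text
1.9333 [ 0.47616755 -0.10691126  0.14951977] 0.0056927026709899875 [0.2746668  0.43305043 1.11170976]
```

View pics/s1.png

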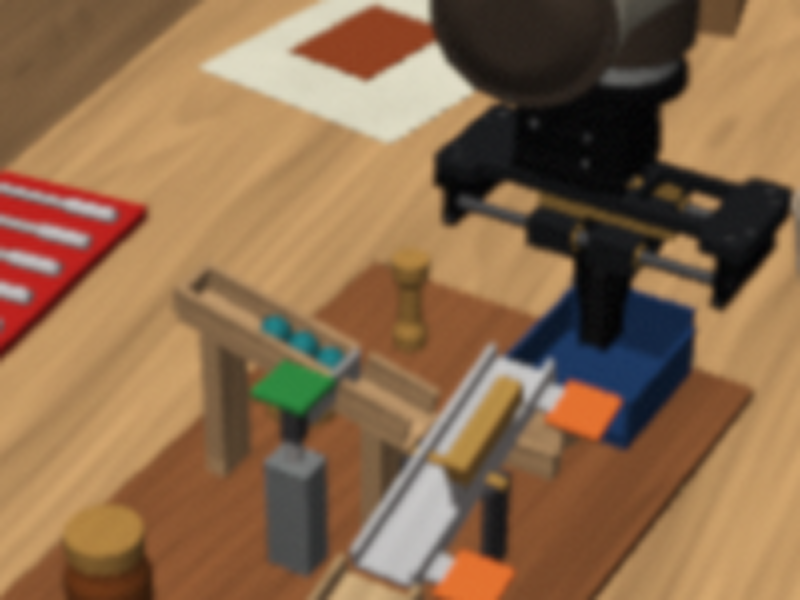

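View pics/t1.png

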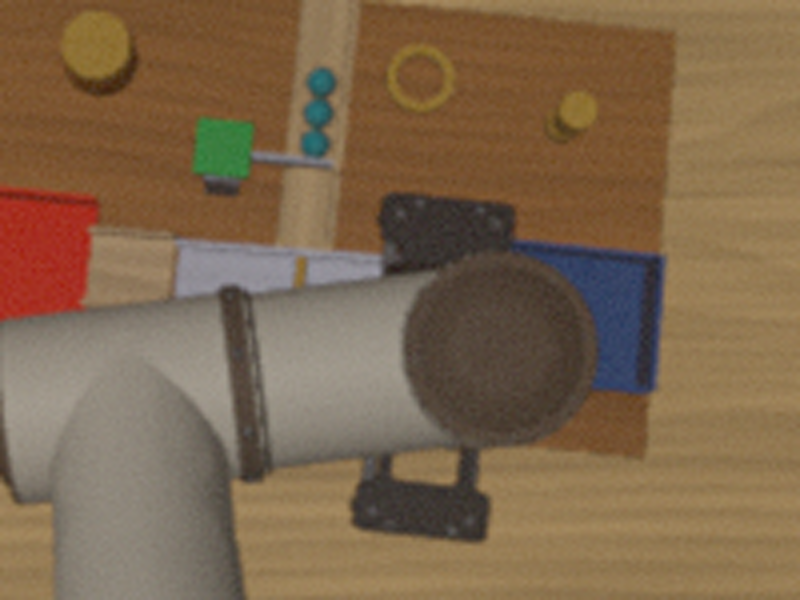

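```bash
python3 - <<'E'
from h import *
s=r.sense();print(s['time_s'],s['tcp_pos'],s['joint_velocities'].round(2))
print(proj('side',s['tcp_pos']-[0,0,.008]),proj('side',[.4795,-.0986,.0915]))
R=s['ee_rot'];print((R.T@(np.array([.477,-.102,.0])-s['tcp_pos'])).round(4))
E
```

```text
2.0333 [ 0.47807367 -0.10686515  0.15174074] [ 0.06 -0.82  0.63 -0.14  0.18 -0.01]
[378.92564334 212.80320857] [375.82507295 232.52006225]
[0.1517 0.0019 0.0047]
```

Call:
{"method": "move_arm", "body": {"increments": [0,0,0,0.012,0.001,0.004,0,0,0,0,0.028,0.001,0.004,0,0,0,0,0.04,0.001,0.004,0,0,0,0,0.046,0.001,0.004,0,0,0,0,0.051,0.001,0.004,0,0,0,0,0.056,0.001,0.004,0,0,0,0,0.061,0.001,0.004,0,0,0,0,0.066,0.001,0.004,0,0,0,0,0.071,0.001,0.004,0,0,0,0,0.076,0.001,0.004,0,0,0,0,0.08,0.001,0.004,0,0,0,0,0.08,0.001,0.004,0]}}

```text
time_s: 3.03
tcp_pos: [0.476, -0.1025, 0.0696]
ee_rot: [[-0.002, -0.993, 0.116], [-0.0, 0.116, 0.993], [-1.0, 0.002, -0.0]]
wrist_force: [-0.5, -1.2, 0.1]
gripper_width: 0.007
```

```bash
python3 - <<'E'
from h import *
crop('side','pics/s2.png',(230,130,430,280))
s=r.sense();print(s['time_s'],s['tcp_pos'],s['wrist_force'])
E
```

```text
3.0833 [ 0.47629623 -0.1025181   0.07000642] [ 0.00133773 -0.00324302  0.30224587]
```

View pics/s2.png

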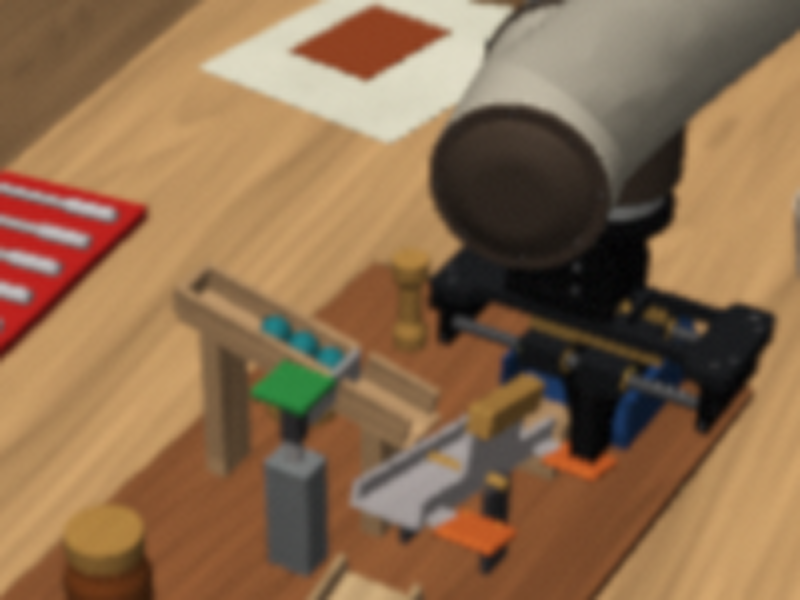

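The gate has rocked over: the left pad is up and the right pad is down under the fingertip. Next I'll rise and move to above the green key.

Call:
{"method": "move_arm", "body": {"increments": [0,0,0,-0.01,0,0,0,0,0,0,-0.035,0,0,0,0,0,0,-0.07,0,0,0,0,0,0,-0.105,0,0,0,0,0,0,-0.135,0,0,0,0,0,0,-0.15,-0.012,0.012,0,0,0,0,-0.15,-0.035,0.035,0,0,0,0,-0.15,-0.06,0.06,0,0,0,0,-0.15,-0.085,0.085,0,0,0,0,-0.15,-0.11,0.11,0,0,0,0,-0.15,-0.128,0.128,0,0,0,0,-0.15,-0.128,0.128,0]}}

```text
time_s: 4.08
tcp_pos: [0.6219, 0.0127, 0.2196]
ee_rot: [[0.001, -0.994, 0.113], [0.0, 0.113, 0.994], [-1.0, -0.001, 0.0]]
wrist_force: [0.4, -0.6, 0.1]
gripper_width: 0.005
```

```bash
python3 - <<'E'
from h import *
im=crop('side','pics/s3.png',(230,130,430,280))
t=crop('top','pics/t3.png',(260,190,460,340))
s=r.sense();print(s['time_s'],s['tcp_pos'],s['wrist_force'])
R=s['ee_rot'];print((R.T@(np.array([.618,.010,.160])-s['tcp_pos'])).round(4))
print(blobs(im,*COL['orange'],ROI['side']),blobs(t,*COL['orange'],ROI['top']))
E
```

```text
4.1833 [0.61870912 0.01044542 0.21978306] [-0.160803   -1.10877048 -0.34802077]
[ 0.0598  0.0006 -0.0005]
[([375.0, 244.8], 105, [366, 241, 18, 9]), ([348.1, 262.6], 136, [338, 257, 21, 11]), ([281.9, 293.4], 47, [269, 282, 26, 23])] [([307.4, 276.7], 156, [301, 270, 14, 14]), ([356.6, 282.2], 144, [351, 275, 12, 14])]
```

View pics/s3.png

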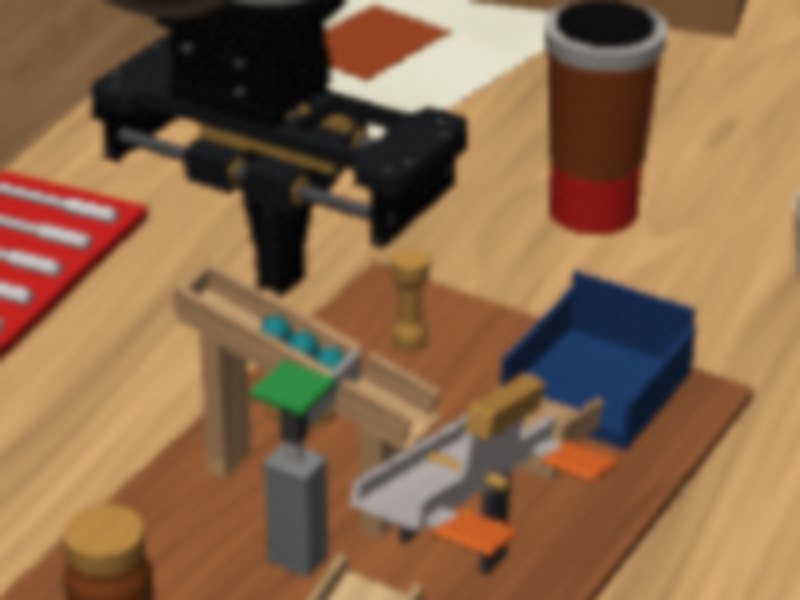

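View pics/t3.png

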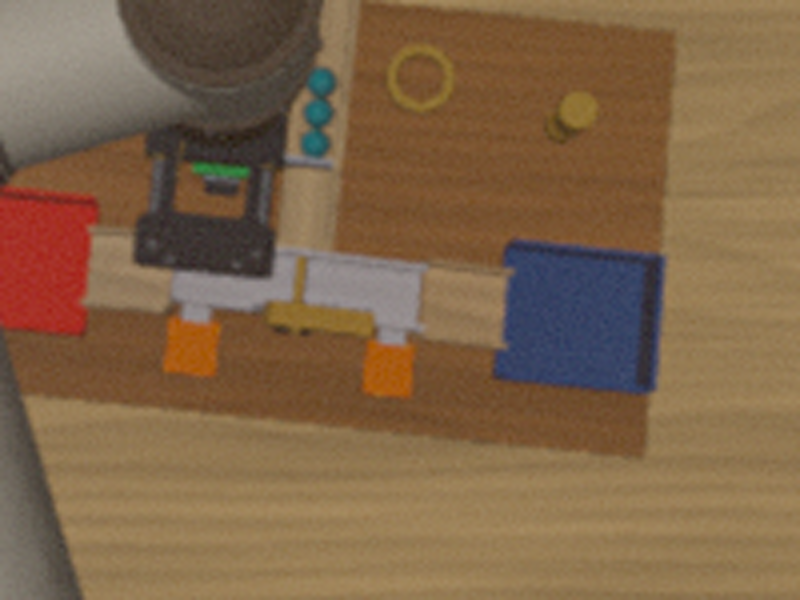

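Call:
{"method": "move_arm", "body": {"increments": [0,0,0,0.012,0,0,0,0,0,0,0.032,0,0,0,0,0,0,0.05,0,0,0,0,0,0,0.06,0,0,0,0,0,0,0.067,0,0,0,0,0,0,0.073,0,0,0,0,0,0,0.079,0,0,0,0,0,0,0.085,0,0,0,0,0,0,0.09,0,0,0,0,0,0,0.094,0,0,0,0,0,0,0.096,0,0,0,0,0,0,0.096,0,0,0]}}

```text
time_s: 5.18
tcp_pos: [0.6189, 0.0096, 0.1262]
ee_rot: [[0.001, -0.993, 0.115], [-0.001, 0.115, 0.993], [-1.0, -0.001, -0.001]]
wrist_force: [-3.3, -1.3, 9.0]
gripper_width: 0.003
```

```bash
python3 - <<'E'
from h import *
im=crop('side','pics/s4.png',(230,130,430,280))
s=r.sense();print(s['time_s'],s['tcp_pos'],s['wrist_force'])
E
```

```text
5.2333 [0.61892043 0.00964192 0.12612894] [-3.31169333 -0.89294054  7.63567539]
```

View pics/s4.png

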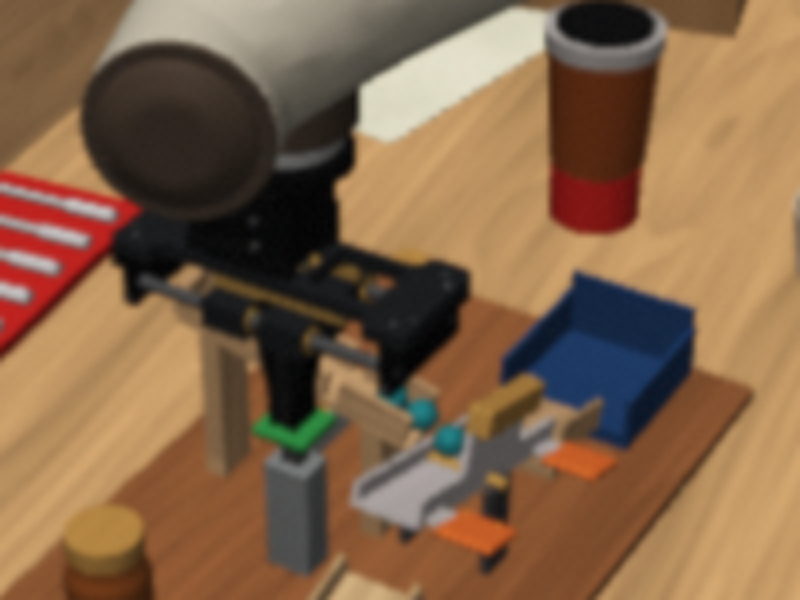

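The beads are running down the gate. I'll press a little further to confirm the key is at its stop, while they settle.

Call:
{"method": "move_arm", "body": {"increments": [0,0,0,0.001,0,0,0,0,0,0,0.002,0,0,0,0,0,0,0.002,0,0,0,0,0,0,0.002,0,0,0,0,0,0,0.002,0,0,0,0,0,0,0.002,0,0,0,0,0,0,0.002,0,0,0,0,0,0,0.002,0,0,0,0,0,0,0.002,0,0,0,0,0,0,0.002,0,0,0,0,0,0,0.002,0,0,0,0,0,0,0.002,0,0,0]}}

```text
time_s: 6.23
tcp_pos: [0.619, 0.0097, 0.126]
ee_rot: [[0.002, -0.993, 0.115], [-0.001, 0.115, 0.993], [-1.0, -0.002, -0.001]]
wrist_force: [-5.5, 0.4, 15.3]
gripper_width: 0.004
```

Call:
{"method": "move_arm", "body": {"increments": [0,0,0,-0.006,0,0,0,0,0,0,-0.02,0,0,0,0,0,0,-0.045,0,0,0,0,0,0,-0.075,0,0,0,0,0,0,-0.105,0,0,0,0,0,0,-0.135,0,0,0,0,0,0,-0.16,0,0,0,0,0,0,-0.18,0,0,0,0,0,0,-0.19,0,0,0,0,0,0,-0.19,0,0,0,0,0,0,-0.19,0,0,0,0,0,0,-0.19,0,0,0]}}

```text
time_s: 7.23
tcp_pos: [0.6179, 0.0101, 0.3103]
ee_rot: [[-0.004, -0.993, 0.116], [0.0, 0.116, 0.993], [-1.0, 0.003, -0.0]]
wrist_force: [-0.8, 0.7, 0.3]
gripper_width: 0.004
```

```bash
python3 - <<'E'
from h import *
im=crop('side','pics/s5.png',(230,130,430,280))
t=crop('top','pics/t5.png',(260,190,460,340))
s=r.sense();print(s['time_s'],s['tcp_pos'],s['wrist_force'])
for c in('orange','green','turq'):print(c,blobs(im,*COL[c],ROI['side']),blobs(t,*COL[c],ROI['top']))
E
```

```text
7.3333 [0.61803492 0.00990968 0.31041205] [-0.08854411  0.5485546  -0.10710598]
orange [([374.9, 244.8], 103, [366, 241, 18, 9]), ([348.2, 262.5], 129, [338, 257, 21, 11]), ([281.7, 293.7], 47, [269, 282, 26, 23])] [([307.5, 276.6], 158, [301, 270, 14, 14]), ([356.6, 282.1], 142, [351, 275, 12, 14])]
green [([303.1, 235.8], 163, [293, 229, 20, 14])] [([315.1, 229.9], 124, [309, 225, 14, 11])]
turq [([383.6, 214.2], 80, [377, 210, 14, 9]), ([394.2, 217.3], 24, [392, 215, 6, 6])] [([417.2, 264.7], 26, [415, 262, 6, 6]), ([416.5, 272.5], 26, [414, 270, 6, 6]), ([415.9, 281.3], 24, [413, 279, 7, 6])]
```

View pics/s5.png

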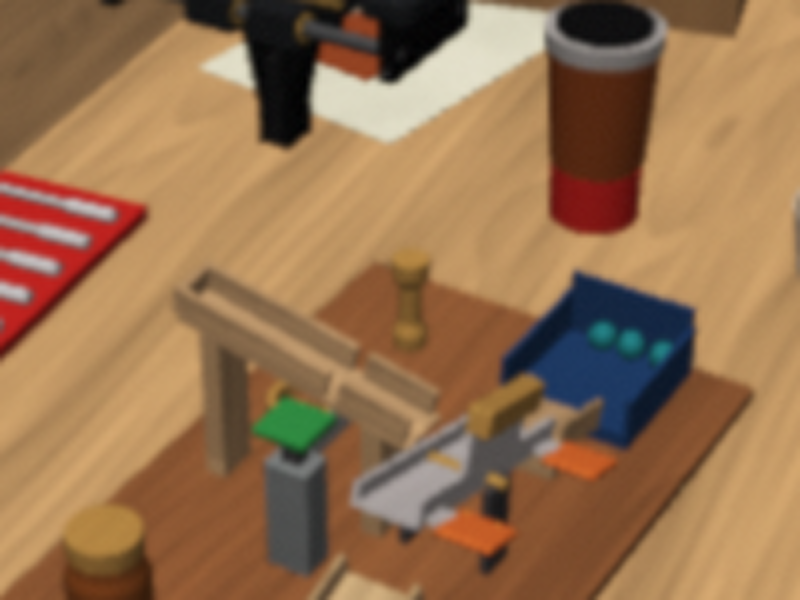

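View pics/t5.png

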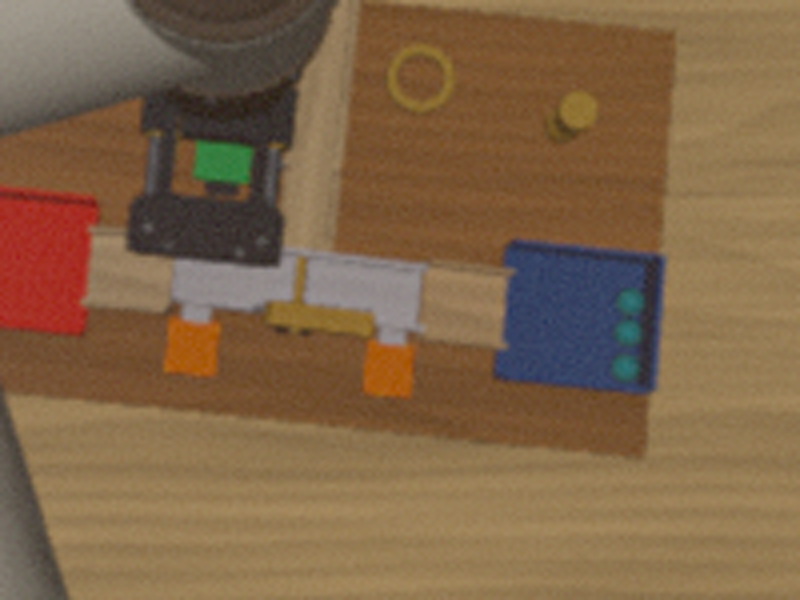

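All three beads are in the blue tray, at about (416,265), (416,272) and (416,281) in the top view, and the key is down. I'll check that they are at rest.

Call:
{"method": "move_arm", "body": {"increments": [0,0,0,0,0,0,0,0,0,0,0,0,0,0,0,0,0,0,0,0,0,0,0,0,0,0,0,0,0,0,0,0,0,0,0,0,0,0,0,0,0,0]}}

```text
time_s: 7.83
tcp_pos: [0.6186, 0.0099, 0.3125]
ee_rot: [[-0.0, -0.993, 0.116], [0.0, 0.116, 0.993], [-1.0, 0.0, 0.0]]
wrist_force: [0.3, 0.1, 0.1]
gripper_width: 0.005
```

```bash
python3 - <<'E'
from h import *
im=r.capture('side');t=r.capture('top')
for c in('orange','green','turq'):print(c,blobs(im,*COL[c],ROI['side']),blobs(t,*COL[c],ROI['top']))
g=tri((303.1,235.8),(315.2,228.5));print(g, ray('side',(303.1,235.8),.114))
s=r.sense();print(s['time_s'],s['wrist_force']); print(r.finish_job())
E
```

```text
orange [([374.8, 244.9], 104, [366, 241, 18, 9]), ([348.1, 262.5], 129, [338, 257, 21, 11]), ([280.5, 294.9], 44, [269, 284, 23, 21])] [([307.5, 276.6], 158, [301, 270, 14, 14]), ([356.6, 282.1], 144, [351, 275, 13, 14])]
green [([303.1, 235.8], 160, [294, 229, 19, 14])] [([315.2, 229.8], 127, [309, 225, 14, 11])]
turq [([383.6, 214.1], 81, [377, 210, 14, 9]), ([394.2, 217.3], 24, [392, 215, 6, 6])] [([417.2, 264.8], 25, [415, 263, 6, 5]), ([416.5, 272.7], 26, [414, 270, 6, 6]), ([415.8, 281.4], 24, [413, 279, 6, 6])]
[0.61703497 0.01040806 0.11309664] [0.6172283  0.01162565 0.114     ]
7.9333 [-0.46163887 -0.2085372  -0.01568413]
the job is handed in; nothing more can be done
None
```

The job is done and handed in at 7.9 s: all three beads came to rest in the blue tray. The gate was tipped towards the red tray, so I pressed the raised right pad with closed fingertips until it rocked right over. A picture confirmed that before I pushed the green key.

- **Key:** I pressed it down to its stop. The tip stopped at about 118 mm, and the upward force rose to 15 N with no further travel.
- **Beads:** Two pictures 0.6 s apart showed no movement beyond 0.2 px.
- **Gate and surroundings:** The gate stayed tipped to the blue side. The jar and other bystanders looked undisturbed in the pictures, though I did not measure them.
- **Arm:** The gripper finished about 0.19 m above the key, with about 0 N on the wrist.
- **Disagreement:** Heights from the cameras read 3–6 mm below the text's values throughout, including after the final press (113 mm against 118 mm for the key). I took this as a calibration or blob bias; the fingertip contact heights matched the text.

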